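Find the fullest sugar tin by heft

TASK

The three closed sugar tins in the wooden carrier look alike, and I need the fullest one. Fold the carrier's handle right down to either side, out of the way; then, going from your left to your right, lift each tin clear of its well, feel its weight for a moment and set it back in its own well without dropping or tipping it (the right-hand tin may stay in the hand if it is the one). Finish holding the heaviest tin up, upright and still, its base above the lids of the other two, which stand fully down in their own wells; leave the other things alone.

Things in the scene. Friction and masses are not known exactly. Their poses are not given: they have to be found in the camera images.
- carrier: light wooden tin carrier that stands firm on the work surface, 104 x 346 mm, its top 34 mm high, with three round wells in a row; origin in the middle of its underside, y along the row of wells (to the robot's left), x away from the robot, z up
- well_left (a point): centre of the floor of the left well (the robot's left), 14 mm above the work surface; the wells are 65 mm across, 20 mm deep, 112 mm apart centre to centre
- well_middle (a point): centre of the floor of the middle well, the same size
- well_right (a point): centre of the floor of the right well, the same size
- handle (a joint): angle of the carrying handle, rad: 0 upright over the row of tins, + as it leans in the carrier's +x (away from the robot), - to the other side; about +1.63 or -1.63 when right down. Turns about the carrier's y axis, 20 mm above the surface. It stays where it is left within about 0.3 rad of upright, drops by its own weight beyond about 0.55 rad, then stays down
- handle_grip (a point): middle of the handle's grip: a round wooden grip along the carrier's y, 140 mm long and 20 mm thick, in the middle of the 10 mm cross rod, 155 mm from the pivot (175 mm above the surface when upright, 26 mm of air between it and the lids)
- tin_a_mid (a point): closed round steel tin, one of three alike, 60 mm across, 125 mm tall, smooth, lid tight; this point: its centre, 62.5 mm above its base. Seated: base 14 mm, lid 139 mm above the surface, lowest 20 mm in the well (2.5 mm play all round). Which tin is in which well changes. Mass 0.15 to 0.52 kg, the fullest at least 0.15 kg more than either other. Grip it near the lid
- tin_b_mid (a point): the same as tin_a_mid, of another of the three tins
- tin_c_mid (a point): the same as tin_a_mid, of another of the three tins
- tin_a: the tin of tin_a_mid; origin in the middle of its base
- tin_b: the tin of tin_b_mid; origin in the middle of its base
- tin_c: the tin of tin_c_mid; origin in the middle of its base
- mug_1: blue mug, 97 mm high, bystander; origin under its middle
- jar_1: glass jar with green cap, 107 mm high, bystander; origin under its middle
- box_1: carton of tea bags, 74 x 149 x 77 mm, bystander; origin under its middle
- mill_2: wooden pepper mill, 58 mm across and 170 mm high, bystander; origin under its middle
There are look-alikes about, which are no part of the job. What is shaped like the tin_b but purple or red is not meant.

How it is judged:
On the way, in this order (a step that is already met when the one before it is completed fails the run):
1. the carrying handle is folded right down to one side (within about 0.2 rad of lying) ((value of joint handle above 1.4 rad or value of joint handle below -1.4 rad)), for 0.2 s.
2. the tin of the left well is in the grip, at least 16 mm up and off the carrier, while the other two stand in their own wells (((height (world z) of tin_a_mid above 0.0925 m and contact force between tin_a and the fingers above 1 N and contact force between tin_a and carrier below 0.05 N and distance of each of tin_b_mid, tin_c_mid from where it was at the start of the episode below 0.01 m and horizontal distance between each of tin_b_mid, tin_c_mid and well_left above 0.05 m) or (height (world z) of tin_b_mid above 0.0925 m and contact force between tin_b and the fingers above 1 N and contact force between tin_b and carrier below 0.05 N and distance of each of tin_a_mid, tin_c_mid from where it was at the start of the episode below 0.01 m and horizontal distance between each of tin_a_mid, tin_c_mid and well_left above 0.05 m) or (height (world z) of tin_c_mid above 0.0925 m and contact force between tin_c and the fingers above 1 N and contact force between tin_c and carrier below 0.05 N and distance of each of tin_a_mid, tin_b_mid from where it was at the start of the episode below 0.01 m and horizontal distance between each of tin_a_mid, tin_b_mid and well_left above 0.05 m))), for 0.3 s.
3. the tin of the middle well is in the grip, at least 16 mm up and off the carrier, while the other two stand in their own wells (((height (world z) of tin_a_mid above 0.0925 m and contact force between tin_a and the fingers above 1 N and contact force between tin_a and carrier below 0.05 N and distance of each of tin_b_mid, tin_c_mid from where it was at the start of the episode below 0.01 m and horizontal distance between each of tin_b_mid, tin_c_mid and well_middle above 0.05 m) or (height (world z) of tin_b_mid above 0.0925 m and contact force between tin_b and the fingers above 1 N and contact force between tin_b and carrier below 0.05 N and distance of each of tin_a_mid, tin_c_mid from where it was at the start of the episode below 0.01 m and horizontal distance between each of tin_a_mid, tin_c_mid and well_middle above 0.05 m) or (height (world z) of tin_c_mid above 0.0925 m and contact force between tin_c and the fingers above 1 N and contact force between tin_c and carrier below 0.05 N and distance of each of tin_a_mid, tin_b_mid from where it was at the start of the episode below 0.01 m and horizontal distance between each of tin_a_mid, tin_b_mid and well_middle above 0.05 m))), for 0.3 s.
4. the tin of the right well is in the grip, at least 16 mm up and off the carrier, while the other two stand in their own wells (((height (world z) of tin_a_mid above 0.0925 m and contact force between tin_a and the fingers above 1 N and contact force between tin_a and carrier below 0.05 N and distance of each of tin_b_mid, tin_c_mid from where it was at the start of the episode below 0.01 m and horizontal distance between each of tin_b_mid, tin_c_mid and well_right above 0.05 m) or (height (world z) of tin_b_mid above 0.0925 m and contact force between tin_b and the fingers above 1 N and contact force between tin_b and carrier below 0.05 N and distance of each of tin_a_mid, tin_c_mid from where it was at the start of the episode below 0.01 m and horizontal distance between each of tin_a_mid, tin_c_mid and well_right above 0.05 m) or (height (world z) of tin_c_mid above 0.0925 m and contact force between tin_c and the fingers above 1 N and contact force between tin_c and carrier below 0.05 N and distance of each of tin_a_mid, tin_b_mid from where it was at the start of the episode below 0.01 m and horizontal distance between each of tin_a_mid, tin_b_mid and well_right above 0.05 m))), for 0.3 s.
At the end, for the whole second after the job is handed in: handle down (1.4 rad or more); heaviest tin gripped, carried by nothing else, centre 200 mm or more above the surface, within 0.3 rad of upright, still; the other two released, upright, within 10 mm of their starts, each resting with under 3.2 N (so neither is the heaviest) ((value of joint handle above 1.4 rad or value of joint handle below -1.4 rad) and ((height (world z) of tin_a_mid above 0.2 m and angle between tin_a_mid's own z axis and vertical below 0.3 rad and contact force between tin_a and the fingers above 1 N and linear speed of tin_a below 0.05 m/s and contact force between tin_a and carrier below 0.05 N and contact force between tin_a and tin_b below 0.05 N and contact force between tin_a and tin_c below 0.05 N and distance of each of tin_b_mid, tin_c_mid from where it was at the start of the episode below 0.01 m and angle between each of tin_b_mid, tin_c_mid's own z axis and vertical below 0.1 rad and contact force between each of tin_b, tin_c and the fingers below 0.1 N and contact force between each of tin_b, tin_c and anything else below 3.2 N) or (height (world z) of tin_b_mid above 0.2 m and angle between tin_b_mid's own z axis and vertical below 0.3 rad and contact force between tin_b and the fingers above 1 N and linear speed of tin_b below 0.05 m/s and contact force between tin_b and carrier below 0.05 N and contact force between tin_b and tin_a below 0.05 N and contact force between tin_b and tin_c below 0.05 N and distance of each of tin_a_mid, tin_c_mid from where it was at the start of the episode below 0.01 m and angle between each of tin_a_mid, tin_c_mid's own z axis and vertical below 0.1 rad and contact force between each of tin_a, tin_c and the fingers below 0.1 N and contact force between each of tin_a, tin_c and anything else below 3.2 N) or (height (world z) of tin_c_mid above 0.2 m and angle between tin_c_mid's own z axis and vertical below 0.3 rad and contact force between tin_c and the fingers above 1 N and linear speed of tin_c below 0.05 m/s and contact force between tin_c and carrier below 0.05 N and contact force between tin_c and tin_a below 0.05 N and contact force between tin_c and tin_b below 0.05 N and distance of each of tin_a_mid, tin_b_mid from where it was at the start of the episode below 0.01 m and angle between each of tin_a_mid, tin_b_mid's own z axis and vertical below 0.1 rad and contact force between each of tin_a, tin_b and the fingers below 0.1 N and contact force between each of tin_a, tin_b and anything else below 3.2 N))); the arm keeps its last pose, push and grip.
It fails at once if a tin is tipped more than 0.5 rad (angle between any of tin_a_mid, tin_b_mid, tin_c_mid's own z axis and vertical above 0.5 rad).
It fails at once if a tin is dropped (falls faster than 1 m/s) (linear speed of any of tin_a, tin_b, tin_c above 1 m/s).
It fails at once if a bystander is pushed more than 30 mm (distance of any of mug_1, jar_1, box_1, mill_2 from where it was at the start of the episode above 0.03 m).
It also fails if it takes over 69 s, if anything falls off the work surface, if the arm or the gripper's body presses on something with over 40 N, if the wrist force passes 120 N, or if a joint passes its speed limit or range.

ROBOT

A 6-joint arm with a two-finger parallel gripper is mounted at the origin on a cart in front of the work surface, level with it; the furniture and walls round the work are solid. World frame = base frame: x ahead of the robot, y to its left, z up, the work surface at z = 0. Lengths are in m, angles in rad, forces in N, time in s.
With the tool pointing down it reaches from about 0.3 to 0.775 m from the base axis. Payload 14.6 kg.
Tool frame: the origin (TCP) lies at the very end of the fingers, on their centre line; the grasp point (between the pads) lies ctrl.tcp_to_grasp behind it (ctrl.tcp_to_grasp is the distance from the TCP to the grasp point, in m); x points along the fingers, y is the direction in which the jaws open and shut, and the axes are right-handed (so a half turn about x gives the same grasp; the last joint's range is limited). The gripper opens to 94 mm and grips with 3 to 60 N. Pads are 16 mm wide; open, the fingers measure 119 mm over their backs; the gripper's body (75 mm by 177 mm) begins 78 mm behind the grasp point.
Start: joints at [1.058, 0.3, 1.521, -0, 1.321, -0.067], TCP at [0.237, 0.496, 0.205] pointing down, gripper open.
Joint ranges: [-3.03, 3.03], [-0.79, 2.21], [0.23, 2.52], [-1.04, 4.18], [0, 3.07], [-2.55, 2.55]. Speed limits (rad/s): [2.22, 2.22, 2.57, 3.14, 3.14, 3.14].

INTERFACE

Orientations are given as [roll, pitch, yaw] about the fixed x, y, z axes, in that order (R = Rz(yaw) Ry(pitch) Rx(roll)).
In Python, from station import ctrl gives the robot as it stands.
- The arm moves only by the tool play_rows, never from a script. Its argument "increments" is a list that holds one entry, the list of rows, each a list of 5 numbers: the closure in counts, from 0 (fully open) to 255 (shut), then the shift along the tool's x, y, z in cm, then the turn about the tool's x in degrees. A call has 1 to 12 rows; each row shifts and turns the commanded pose from where the row before left it, along the tool's axes as they then stand; what a row does not reach is not made up. A row lasts 1/12 s, in which the tool goes at most 41.7 mm and 7.16 degrees, less where a joint would pass 70% of its speed; a pose out of reach is approached as far as the arm can. A call is refused whole if a number of a shift passes 4.17 or a number of a turn 7.16, either way. A call with a gripper value outside its range is refused whole. The fingers move at their own pace and stop on an object; "newtons" is the grip in N (left out, the last holds). Time passes only in rows, so rows that do not move let the fingers close. It gives the time, the measured TCP pose, the force and the opening at its end, in the units of the state.
- ctrl.get_obs(): the state, without advancing time (a new reading comes with each control period).
- ctrl.camera(name): name is "scene" or "top"; returns the picture (420x560x3 uint8, red, green, blue); there is no depth.
- ctrl.calibration(name): a dict with "fx", "fy", "cx", "cy" (pixels), "rvec" (rotation vector, rad) and "tvec" (3), from world to camera coordinates, as OpenCV has them. Camera axes: x right, y down, z forward; pixel columns grow to the right and rows downward; lengths in m; the calibration is good to about 2 mm. A picture is of the moment at which its call begins. calibration takes no time and is no camera call.
- ctrl.hand_in(): hands the job in, once; it reports no verdict.
The state is a dict: "time_s": time; "qpos": joint angles; "joint_vel": joint speeds; "tau": joint torques, N m; "ee_pos": TCP position; "eef_rot": TCP orientation; "force": force on the tool from outside, world axes, zero at the start; "moment": the same for the moment, N m; "grip_width": finger opening in m.
Only numpy, scipy, OpenCV 4.12 (cv2) and the standard library are available. Lean on these libraries where they do the work, as an engineer would, in place of code of your own. Each camera call takes 0.05 s, during which the arm holds its last target.

## Working session

There is one attempt and no reset: what is moved stays moved. The work goes in short steps, Python scripts to look and compute and a tool call to move; the robot and the scene stay as the last step left them, time stands still between calls to the robot, and variables do not carry over. Pictures are saved under pics/ and viewed, and the job is handed in when it is done.

Besides the shell and the picture viewer there is one more tool, called after "Call:" as name(argument=value, ...), one argument or row to a line, values as JSON. play_rows: Moves the arm, as the interface text tells. Its arguments: {"type":"object","properties":{"increments":{"type":"array"},"newtons":{"type":"number"}},"required":["increments"]}

```bash
mkdir -p pics; ls; python3 - <<'E'
from station import ctrl
import cv2
o=ctrl.get_obs()
for k,v in o.items(): print(k,v)
print(ctrl.tcp_to_grasp)
for n in("scene","top"):
    im=ctrl.camera(n); cv2.imwrite(f"pics/{n}0.png",im[:,:,::-1]); print(ctrl.calibration(n))
E
```

```text
pics
time_s 0.0
qpos [ 1.05843946e+00  3.00463878e-01  1.52158877e+00  2.12393049e-05
  1.32066454e+00 -6.65970756e-02]
joint_vel [ 0.00012237  0.0001551   0.00058449  0.00089426  0.00260704 -0.00087476]
tau [-6.82672344e-04 -5.31815636e+01 -3.52731371e+01  7.06981332e-02
  2.45117967e-02 -6.34470712e-05]
ee_pos [0.23699917 0.49603375 0.20488703]
eef_rot [-1.65568541  1.5696716  -2.10145047]
force [-0.30620399 -0.01075464 -0.30160097]
moment [0.0212829  0.0160778  0.01800674]
grip_width 0.09395386535676224
0.0188
{'fx': 503.6425495156989, 'fy': 503.6425495156989, 'cx': 284.52414759105716, 'cy': 204.51986034386695, 'rvec': array([ 2.04977173, -1.31744043,  0.51649339]), 'tvec': array([-0.22187135,  0.42689297,  1.23215446])}
{'fx': 384.3061649263384, 'fy': 384.3061649263384, 'cx': 278.54482909933404, 'cy': 221.13012218703304, 'rvec': array([ 2.18832721, -2.19633098,  0.10090322]), 'tvec': array([-0.00388065,  0.54562504,  1.03500933])}
```

View pics/scene0.png

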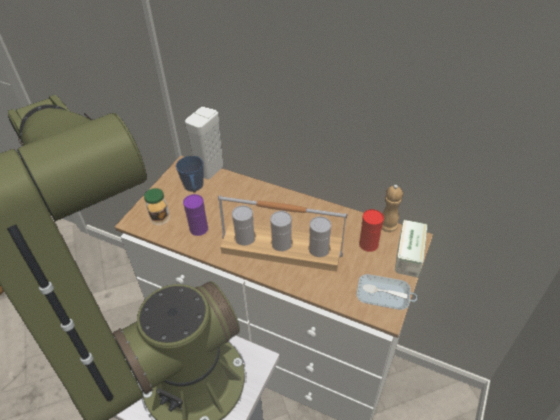

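View pics/top0.png

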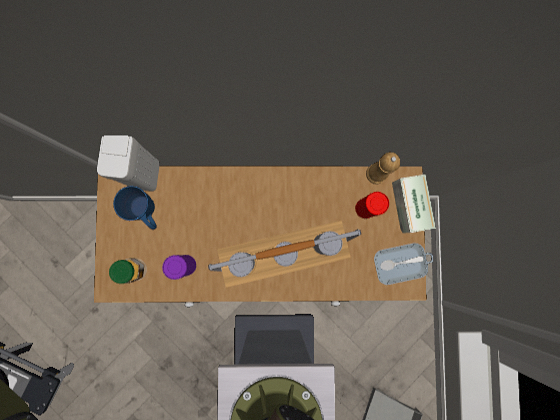

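The candidates are the three grey tins at about (241,263), (286,253) and (329,243) in the top view. The look-alikes are the purple one (177,267) and the red one (374,205). I choose the grey ones in the carrier and will check them in a crop.

```bash
cat > h.py <<'E'
import numpy as np, cv2
from station import ctrl
def cal(n):
    c=ctrl.calibration(n); K=np.array([[c['fx'],0,c['cx']],[0,c['fy'],c['cy']],[0,0,1]]); return K,np.array(c['rvec'],float),np.array(c['tvec'],float)
def proj(n,P):
    K,r,t=cal(n); return cv2.projectPoints(np.array(P,float).reshape(-1,3),r,t,K,None)[0].reshape(-1,2)
def ray(n,uv,z):
    K,r,t=cal(n); R=cv2.Rodrigues(r)[0]; C=-R.T@t
    d=R.T@np.linalg.solve(K,[uv[0],uv[1],1]); return C+d*(z-C[2])/d[2]
E
python3 - <<'E'
from h import *
print(proj("top",[[0,0,0],[.237,.496,.205]]))
for uv in [(241,263),(286,253),(329,243)]: print(ray("top",uv,.139).round(4))
for n,(x0,y0,w,h) in {"top":(190,190,200,120),"scene":(190,180,190,100)}.items():
    im=cv2.imread(f"pics/{n}0.png")[y0:y0+h,x0:x0+w]; cv2.imwrite(f"pics/c_{n}0.png",cv2.resize(im,None,fx=4,fy=4,interpolation=cv2.INTER_CUBIC))
E
```

```text
[[277.10391773 423.72449623]
 [ 50.84985452 356.51455925]]
[0.4358 0.0873 0.139 ]
[ 0.4594 -0.0214  0.139 ]
[ 0.4831 -0.1262  0.139 ]
```

View pics/c_top0.png

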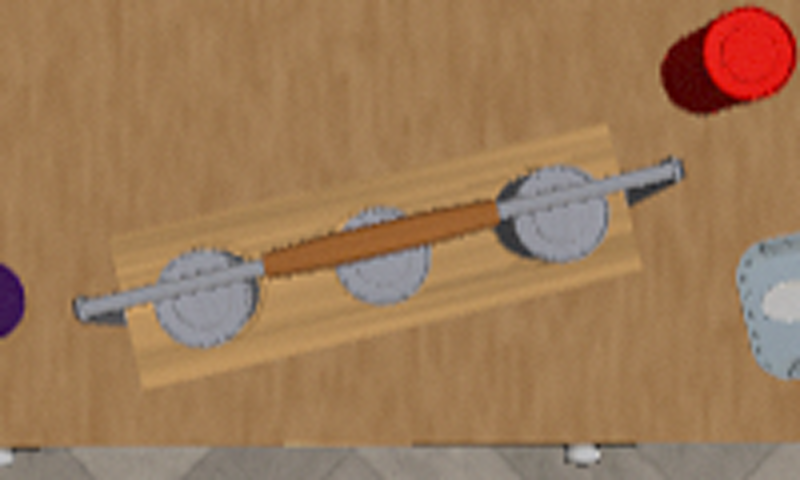

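View pics/c_scene0.png

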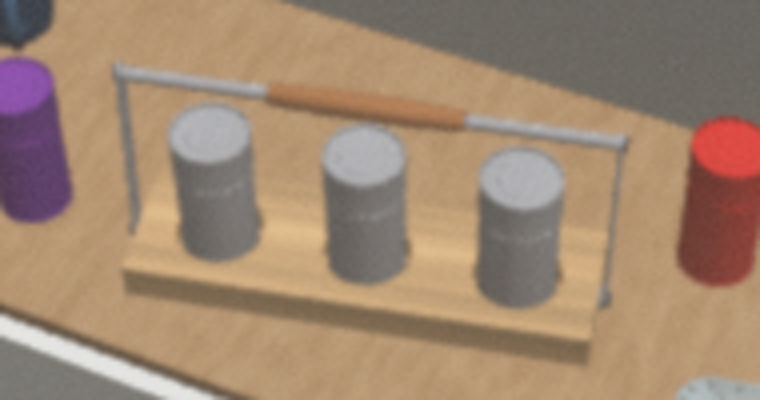

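```bash
python3 - <<'E'
from h import *
co=[(218,249.5),(341.75,221.25),(350,257),(226.25,287)]
P=[ray("top",c,.034) for c in co]; 
for p in P:print(p.round(4))
c=sum(P)/4; print("c",c)
d=(P[0]-P[1]+P[3]-P[2]); yaw=np.arctan2(-d[0],d[1]); print("yaw",yaw,np.linalg.norm(d)/2, np.linalg.norm(P[0]-P[3]))
L=[ray("top",u,.139) for u in [(241.5,264.5),(285.75,254),(330,243.5)]]
for p in L:print(p.round(4))
d=L[0]-L[2];print(np.arctan2(-d[0],d[1]),np.linalg.norm(d))
g=ray("top",(190+381/4,190+239/4),.175);print("grip",g)
X=np.array([np.cos(yaw),np.sin(yaw),0]);Y=np.array([-np.sin(yaw),np.cos(yaw),0])
print("grip off x", (g-c)@X)
# check in scene
print(proj("scene",L)); print(proj("scene",[g])); print("meas lid scene",[(190+x/4,180+y/4) for x,y in[(211,133),(364,154),(521,178)]], "grip",(190+366/4,180+104/4))
for q in P: print(proj("scene",[q]))
# bystanders
for n,u,z in [("purple",(177,267),.12),("red",(374,205),.12),("mill",(390,160),.17),("box",(413,192),.077),("tray",(402,263),.01),("edge",(280,301),0),("edgefar",(280,168),0)]: print(n,ray("top",u,z).round(3))
E
```

```text
[0.4686 0.1575 0.034 ]
[ 0.5437 -0.1774  0.034 ]
[ 0.4469 -0.1982  0.034 ]
[0.3687 0.1348 0.034 ]
c [ 0.45698555 -0.02084877  0.034     ]
yaw 0.22568899582754814 0.34259808359841637 0.10247594188142728
[0.4322 0.0861 0.139 ]
[ 0.457  -0.0208  0.139 ]
[ 0.4819 -0.1286  0.139 ]
0.22748681300753157 0.22036233363351168
grip [ 0.46723638 -0.01838835  0.175     ]
grip off x 0.010541453427930957
[[242.16425335 212.08428691]
 [279.95490955 217.56399537]
 [318.97158245 223.2214783 ]]
[[280.47884176 205.99648344]]
meas lid scene [(242.75, 213.25), (281.0, 218.5), (320.25, 224.5)] grip (281.5, 206.0)
[[229.84762086 220.67340007]]
[[340.86088609 237.73662852]]
[[335.77914416 263.84678218]]
[[219.98503719 246.01195893]]
purple [0.426 0.245 0.12 ]
red [ 0.578 -0.243  0.12 ]
mill [ 0.681 -0.271  0.17 ]
box [ 0.617 -0.359  0.077]
tray [ 0.429 -0.347  0.01 ]
edge [ 0.326 -0.009  0.   ]
edgefar [ 0.698 -0.011  0.   ]
```

```bash
cat >> h.py <<'E'
from scipy.spatial.transform import Rotation as Ro
YAW=0.2265; C0=np.array([.457,-.021]); X=np.array([np.cos(YAW),np.sin(YAW)]); Y=np.array([-X[1],X[0]])
def tool():
    o=ctrl.get_obs(); return o,Ro.from_euler('xyz',o['eef_rot']).as_matrix(),np.array(o['ee_pos'])
def to(p,jaw=None):
    "shift in tool axes cm (initial axes), and turn deg about tool x to bring tool y to +-X"
    o,R,e=tool(); print("tcp",e.round(4),"tool->", (R.T@(np.array(p)-e)*100).round(2))
    a=np.arctan2(R[1,1],R[0,1]); 
    # positive turn about tool x(down) reduces yaw of y
    d=[np.degrees((a-YAW-k*np.pi+np.pi)%(2*np.pi)-np.pi).round(2) for k in(0,1)]; print("turn",d,"q6",o['qpos'][5])
    return R
E
python3 - <<'E'
from h import *
g=np.r_[C0-0.045*X,.25]
R=to(g); print(R.round(3)); print("cam X,Y",X,Y); print([ (C0+k*.112*Y).round(4) for k in(1,0,-1)])
E
```

```text
tcp [0.237  0.4961 0.205 ] tool-> [ -4.47 -39.97  38.62]
turn [np.float64(51.48), np.float64(-128.52)] q6 -0.06662829341715608
[[-0.001  0.431  0.902]
 [-0.001  0.902 -0.431]
 [-1.    -0.001 -0.   ]]
cam X,Y [0.97445835 0.2245683 ] [-0.2245683   0.97445835]
[array([0.4318, 0.0881]), array([ 0.457, -0.021]), array([ 0.4822, -0.1301])]
```

Call:
play_rows(
  increments=[
    [[255,-0.56,0,0,6.43],[255,-0.56,0,0,6.43],[255,-0.56,0,0,6.43],[255,-0.56,0,0,6.43],[255,-0.56,0,0,6.43],[255,-0.56,0,0,6.43],[255,-0.56,0,0,6.43],[255,-0.56,0,0,6.43],[255,0,0,2,0],[255,0,0,3,0],[255,0,0,3.5,0],[255,0,0,3.5,0]],
  ],
  newtons=20,
)

```text
time_s: 1.1
ee_pos: [0.2639, 0.378, 0.2497]
eef_rot: [-0.889, 1.57, -2.231]
force: [0.5, 0.2, 0.1]
grip_width: 0.0174
```

Call:
play_rows(
  increments=[
    [[255,0,0.5,3.6,0],[255,0,0.5,3.6,0],[255,0,0.5,3.6,0],[255,0,0.5,3.6,0],[255,0,0.5,3.6,0],[255,0,0.5,3.6,0],[255,0,0.5,3.6,0],[255,0,0.5,3.6,0],[255,0,0.5,3.6,0],[255,0,0.5,3.6,0],[255,0,0.3,3,0],[255,0,0,1.5,0]],
  ],
)

```text
time_s: 2.1
ee_pos: [0.4075, -0.0061, 0.2499]
eef_rot: [-1.338, 1.57, -2.684]
force: [0.5, 0.4, 0.5]
grip_width: 0.0002
```

```bash
python3 - <<'E'
from h import *
to(np.r_[C0-0.035*X,.158])
print(ctrl.get_obs()['force'],ctrl.get_obs()['time_s'])
cv2.imwrite("pics/s1.png",ctrl.camera("scene")[:,:,::-1])
E
```

```text
tcp [ 0.4075 -0.0061  0.2499] tool-> [9.19 1.   2.56]
turn [np.float64(-0.08), np.float64(179.92)] q6 -0.32961417059824927
[0.49811754 0.40337165 0.50292353] 2.1
```

View pics/s1.png

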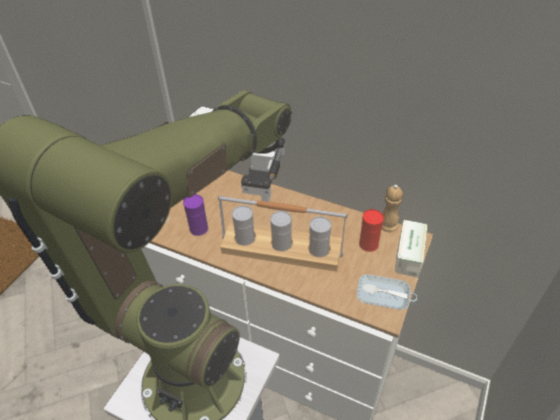

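```bash
python3 - <<'E'
from h import *
print(proj("scene",[[.4075,-.0061,.25],[.4075,-.0061,.35]]),tool()[2])
cv2.imwrite("pics/t1.png",ctrl.camera("top")[:,:,::-1])
E
```

```text
[[265.8186697  199.70156819]
 [264.15757705 171.04229449]] [ 0.4076254  -0.00677361  0.2498536 ]
```

View pics/t1.png

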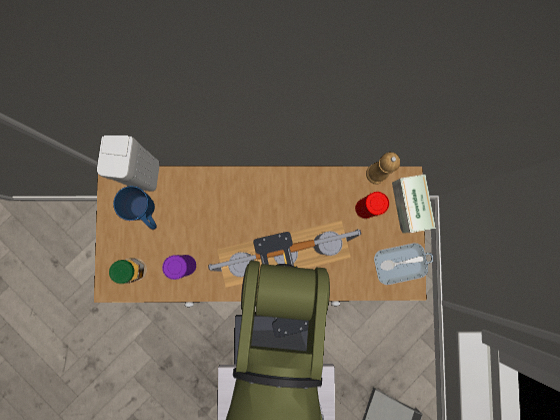

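Call:
play_rows(
  increments=[
    [[255,1,0,1.2,0],[255,2,0,1.2,0],[255,2,0,0.1,0],[255,2,0,0,0],[255,1.5,0,0,0],[255,0.7,0,0,0],[255,0,1,0,0],[255,0,1,0,0],[255,0,1,0,0],[255,0,1,0,0],[255,0,1,0,0],[255,0,1,0,0]],
  ],
)

```text
time_s: 3.2
ee_pos: [0.4724, -0.0138, 0.1585]
eef_rot: [1.122, 1.57, -0.222]
force: [-1.1, -0.9, -0.3]
grip_width: 0.0006
```

Call:
play_rows(
  increments=[
    [[255,0,1,0,0],[255,0,1,0,0],[255,0,1,0,0],[255,0,1,0,0],[255,0,0,0,0]],
  ],
)

```text
time_s: 3.62
ee_pos: [0.5117, -0.0048, 0.1582]
eef_rot: [1.475, 1.57, 0.131]
force: [-0.4, 0.3, 0.2]
grip_width: 0.0006
```

```bash
python3 - <<'E'
from h import *
R=to(np.r_[C0-0.035*X,.158]); e=tool()[2]; print((e[:2]-C0)@X)
print(ctrl.get_obs()['force'],ctrl.get_obs()['time_s'])
cv2.imwrite("pics/s2.png",cv2.resize(ctrl.camera("scene")[150:310,180:390,::-1],None,fx=3.6,fy=3.6))
E
```

```text
tcp [ 0.5117 -0.0048  0.1582] tool-> [ 0.01 -9.19  0.35]
turn [np.float64(0.06), np.float64(-179.94)] q6 -0.3084765364805786
0.05692965438198061
[-0.42556385  0.27807038  0.22448567] 3.6167
```

View pics/s2.png

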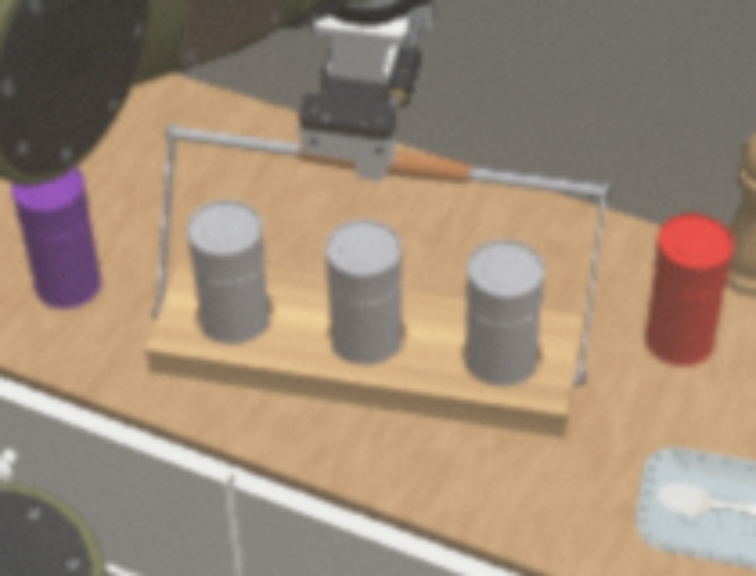

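Call:
play_rows(
  increments=[
    [[255,0.4,1,0,0],[255,0.4,1,0,0],[255,0.5,1,0,0],[255,0.5,1,0,0],[255,0.5,1,0,0],[255,0.5,1,0,0],[255,0,0,0,0],[255,0,0,0,0],[255,0,0,0,0],[255,-2,-1,0,0],[255,-3,-1,0,0],[255,-3,-1,0,0]],
  ],
)

```text
time_s: 4.67
ee_pos: [0.538, 0.0014, 0.2111]
eef_rot: [-1.823, 1.569, 3.117]
force: [-0.2, 0.0, 0.8]
grip_width: 0.0002
```

```bash
python3 - <<'E'
from h import *
R=to(np.r_[C0+.112*Y,.20])
print(ctrl.get_obs()['force'],ctrl.get_obs()['time_s'])
cv2.imwrite("pics/s3.png",cv2.resize(ctrl.camera("scene")[150:310,180:390,::-1],None,fx=3.6,fy=3.6))
E
```

```text
tcp [0.538  0.0014 0.2111] tool-> [  1.13  -8.39 -10.84]
turn [np.float64(0.03), np.float64(-179.97)] q6 -0.2925495074983284
[-0.21759729  0.02033037  0.77914849] 4.6667
```

View pics/s3.png

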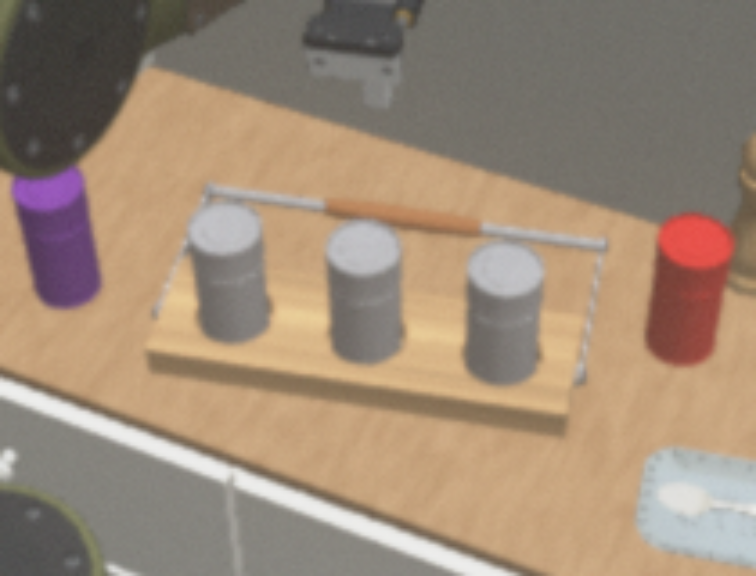

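Call:
play_rows(
  increments=[
    [[0,0,-1,-1,0],[0,0,-1.5,-1.5,0],[0,0,-1.5,-1.5,0],[0,0,-1.5,-1.5,0],[0,0,-1.5,-1.5,0],[0,0,-1,-1.5,0],[0,0,-0.4,-1.3,0],[0,0,0,-1,0],[0,0,0,0,0]],
  ],
)

```text
time_s: 5.47
ee_pos: [0.4328, 0.0889, 0.2107]
eef_rot: [1.611, 1.57, 0.269]
force: [1.6, 0.3, -0.2]
grip_width: 0.0571
```

```bash
python3 - <<'E'
from h import *
R=to(np.r_[C0+.111*Y,.107])
print(ctrl.get_obs()['force'],ctrl.get_obs()['time_s'])
cv2.imwrite("pics/s4.png",cv2.resize(ctrl.camera("scene")[130:310,180:390,::-1],None,fx=3.3,fy=3.3))
im=ctrl.camera("top"); cv2.imwrite("pics/t4.png",cv2.resize(im[140:310,180:390,::-1],None,fx=3.5,fy=3.5))
E
```

```text
tcp [0.4328 0.0889 0.2107] tool-> [10.37 -0.13  0.16]
turn [np.float64(0.11), np.float64(-179.89)] q6 -0.1087767677218831
[ 1.56874815  0.33922157 -0.17826821] 5.4667
```

View pics/s4.png

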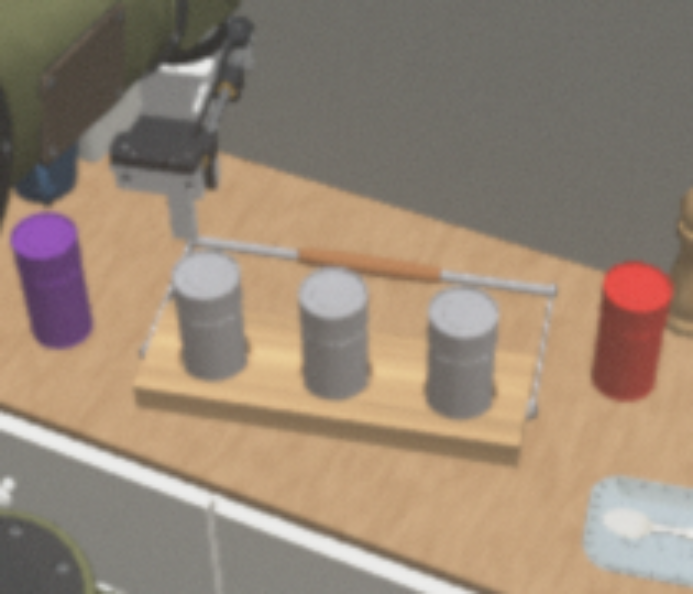

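View pics/t4.png

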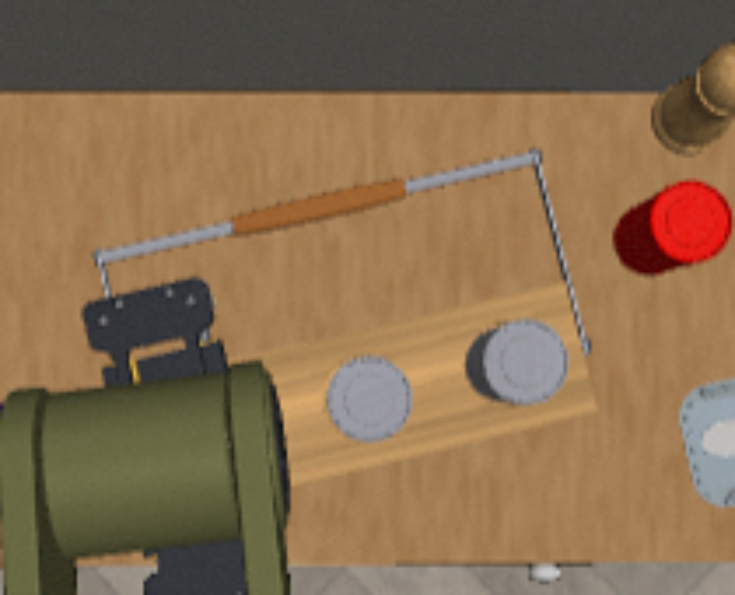

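```bash
python3 - <<'E'
from h import *
for u,z in [((271.4,198.9),.011),((285.4,253.7),.139),((330,243.1),.139)]:
    p=ray("top",u,z); print(p.round(4),((p[:2]-C0)@X).round(4),((p[:2]-C0)@Y).round(4))
E
```

```text
[0.6083 0.0136 0.011 ] 0.1552 -0.0003
[ 0.4577 -0.02    0.139 ] 0.0009 0.0009
[ 0.4829 -0.1286  0.139 ] 0.001 -0.1107
```

Call:
play_rows(
  increments=[
    [[0,0,-0.1,0.1,0],[0,0,0,0,0],[0,0,0,0,0],[0,0.5,0,0,0],[0,1.5,0,0,0],[0,1.5,0,0,0],[0,1.5,0,0,0],[0,1.5,0,0,0],[0,1.5,0,0,0],[0,1.2,0,0,0],[0,0.8,0,0,0],[0,0.4,0,0,0]],
  ],
)

```text
time_s: 6.57
ee_pos: [0.432, 0.0865, 0.1051]
eef_rot: [-1.658, 1.569, -3.002]
force: [0.3, 1.3, -0.0]
grip_width: 0.0941
```

Call:
play_rows(
  increments=[
    [[110,0,0,0,0],[110,0,0,0,0],[110,0,0,0,0],[110,0,0,0,0],[255,0,0,0,0],[255,0,0,0,0],[255,0,0,0,0],[255,0,0,0,0],[255,0,0,0,0],[255,0,0,0,0]],
  ],
  newtons=30,
)

```text
time_s: 7.4
ee_pos: [0.4326, 0.0867, 0.1066]
eef_rot: [1.443, 1.57, 0.1]
force: [-1.2, -0.6, 5.9]
grip_width: 0.0596
```

```bash
python3 - <<'E'
from h import *
o,R,e=tool(); print(o['time_s'],e,o['force'],o['moment'],o['grip_width'],o['tau'])
cv2.imwrite("pics/s5.png",cv2.resize(ctrl.camera("scene")[130:310,180:390,::-1],None,fx=3.3,fy=3.3))
E
```

```text
7.4 [0.43262947 0.08672708 0.1065881 ] [-1.22312919 -0.56675052  5.94546292] [-0.08831849  0.26759345 -0.0409093 ] 0.05955817339692463 [-2.98014027e-02 -3.86386120e+01 -2.89198369e+01  6.40093605e-02
 -2.76902206e-01 -1.82136606e-03]
```

View pics/s5.png

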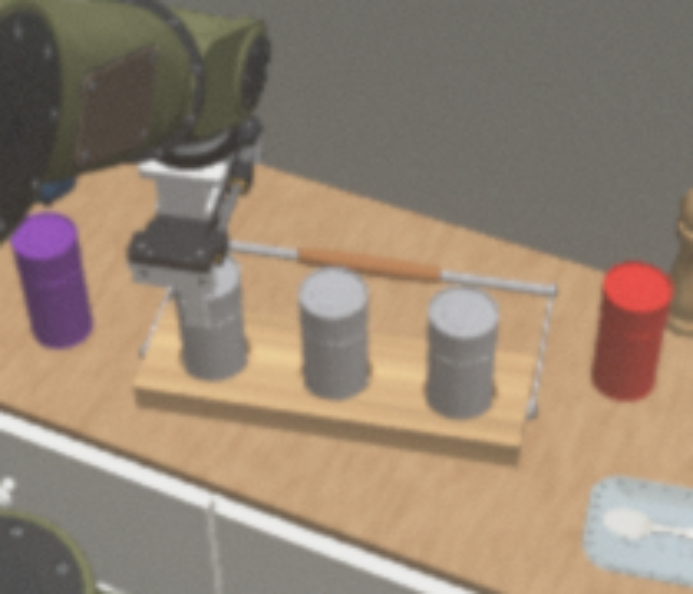

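Call:
play_rows(
  increments=[
    [[255,-0.3,0,0,0],[255,-0.6,0,0,0],[255,-0.8,0,0,0],[255,-0.8,0,0,0],[255,-0.6,0,0,0],[255,-0.4,0,0,0],[255,0,0,0,0],[255,0,0,0,0],[255,0,0,0,0],[255,0,0,0,0],[255,0,0,0,0],[255,0,0,0,0]],
  ],
)

```text
time_s: 8.45
ee_pos: [0.4323, 0.0867, 0.141]
eef_rot: [-1.685, 1.57, -3.028]
force: [0.3, -0.2, -4.1]
grip_width: 0.0599
```

```bash
python3 - <<'E'
from h import *
o,R,e=tool(); print(o['time_s'],e,o['force'],o['moment'],o['grip_width'],o['tau'])
im=ctrl.camera("scene");o=ctrl.get_obs(); print(o['time_s'],o['force'])
cv2.imwrite("pics/s6.png",cv2.resize(im[130:310,180:390,::-1],None,fx=3.3,fy=3.3))
E
```

```text
8.45 [0.43233908 0.08668744 0.14103867] [ 0.25674642 -0.18341257 -4.14208085] [-0.01987156 -0.04053864  0.00193446] 0.059934151845901534 [ 5.89540996e-04 -4.19029498e+01 -3.39675593e+01  6.72778348e-02
  2.57969991e-02 -9.43136206e-05]
8.5 [ 0.15956046  0.30807648 -4.23657088]
```

View pics/s6.png

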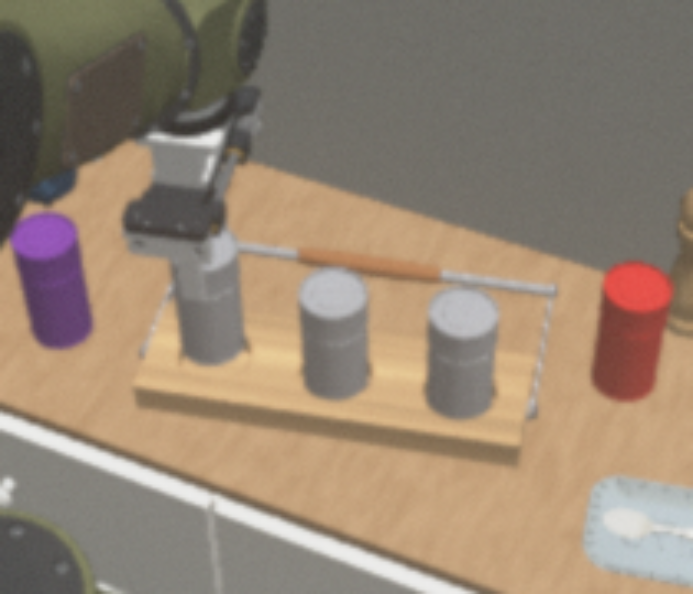

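Call:
play_rows(
  increments=[
    [[255,0.4,0,0,0],[255,0.6,0,0,0],[255,0.6,0,0,0],[255,0.5,0,0,0],[255,0.4,0,0,0],[255,0.4,0,0,0],[255,0.3,0,0,0],[255,0.2,0,0,0],[255,0,0,0,0],[255,0,0,0,0]],
  ],
)

```text
time_s: 9.33
ee_pos: [0.4325, 0.0867, 0.1073]
eef_rot: [1.373, 1.571, 0.029]
force: [-0.0, -0.1, -4.8]
grip_width: 0.0599
```

```bash
python3 - <<'E'
from h import *
o,R,e=tool(); print(o['time_s'],e,o['force'],o['moment'],o['grip_width'])
E
```

```text
9.3333 [0.43247916 0.08669534 0.10728901] [-0.03792863 -0.12061553 -4.77591903] [-0.07797644  0.1330066   0.01244656] 0.059879323382493854
```

Call:
play_rows(
  increments=[
    [[255,0.07,0,0,0],[255,0.06,0,0,0],[255,0,0,0,0],[255,0,0,0,0]],
  ],
)

```text
time_s: 9.67
ee_pos: [0.4326, 0.0867, 0.1066]
eef_rot: [1.444, 1.57, 0.1]
force: [-3.3, -1.0, 6.1]
grip_width: 0.0596
```

Seated (force now upward). Release it and move to the middle tin.

Call:
play_rows(
  increments=[
    [[100,0,0,0,0],[60,0,0,0,0],[0,0,0,0,0],[0,0,0,0,0],[0,0,0,0,0],[0,0,0,0,0],[0,-0.8,0,0,0],[0,-1.5,0,0,0],[0,-2,0,0,0],[0,-2,0,0,0],[0,-1,0,0,0],[0,-0.3,0,0,0]],
  ],
)

```text
time_s: 10.67
ee_pos: [0.4331, 0.0868, 0.1838]
eef_rot: [1.451, 1.568, 0.107]
force: [0.4, -0.4, 0.2]
grip_width: 0.0938
```

```bash
python3 - <<'E'
from h import *
R=to(np.r_[C0+.0005*X,.105])
o=ctrl.get_obs(); print(o['force'],o['time_s'],o['grip_width'])
im=ctrl.camera("scene")
cv2.imwrite("pics/s7.png",cv2.resize(im[130:310,180:390,::-1],None,fx=3.3,fy=3.3))
E
```

```text
tcp [0.4331 0.0868 0.1838] tool-> [ 7.89 -0.07 11.04]
turn [np.float64(0.04), np.float64(-179.96)] q6 -0.11238605735878157
[ 0.38540111 -0.36408889  0.24363404] 10.6667 0.0938111069856433
```

View pics/s7.png

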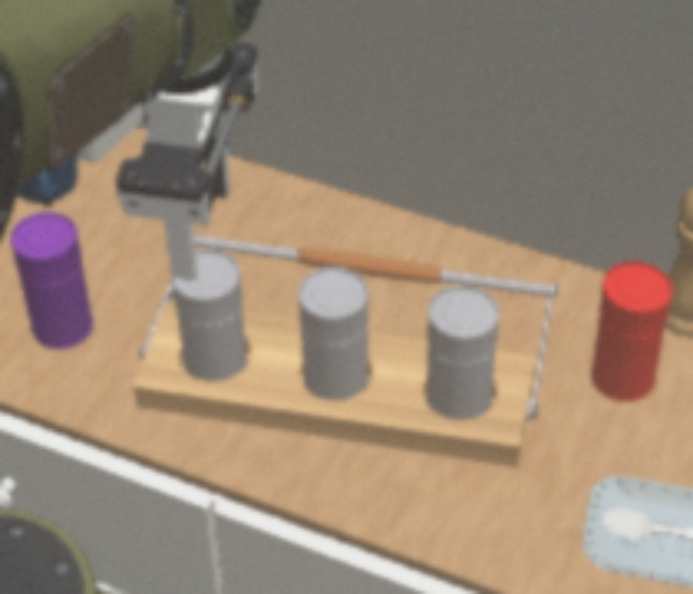

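Call:
play_rows(
  increments=[
    [[0,0,0,1,0],[0,0,0,2,0],[0,0,0,2.5,0],[0,0,0,2.5,0],[0,0,0,2,0],[0,0,0,1,0],[0,0,0,0,0],[0,1,0,0,0],[0,1.5,0,0,0],[0,1.5,0,0,0],[0,1.5,0,0,0],[0,1.2,0,0,0]],
  ],
)

```text
time_s: 11.72
ee_pos: [0.4563, -0.0193, 0.1129]
eef_rot: [-2.004, 1.569, 2.937]
force: [-0.1, 0.1, -0.8]
grip_width: 0.0941
```

```bash
python3 - <<'E'
from h import *
R=to(np.r_[C0+.0005*X,.105])
E
```

```text
tcp [ 0.4563 -0.0193  0.1129] tool-> [0.79 0.08 0.18]
turn [np.float64(0.11), np.float64(-179.89)] q6 -0.3510653962009854
```

Call:
play_rows(
  increments=[
    [[0,0.5,0,0,0],[0,0.2,0,0,0],[0,0,0.05,0.1,0],[110,0,0,0,0],[110,0,0,0,0],[110,0,0,0,0],[255,0,0,0,0],[255,0,0,0,0],[255,0,0,0,0],[255,0,0,0,0],[255,0,0,0,0],[255,0,0,0,0]],
  ],
)

```text
time_s: 12.72
ee_pos: [0.458, -0.0214, 0.1081]
eef_rot: [1.16, 1.571, -0.184]
force: [0.1, 0.1, 2.9]
grip_width: 0.0595
```

```bash
python3 - <<'E'
from h import *
R=to(np.r_[C0+.0005*X,.105]); o=ctrl.get_obs(); print(o['force'],o['moment'],o['grip_width'])
E
```

```text
tcp [ 0.458  -0.0214  0.1081] tool-> [ 0.31 -0.04 -0.06]
turn [np.float64(0.04), np.float64(-179.96)] q6 -0.3536665138432081
[0.12232084 0.0557066  2.91914125] [-0.06350463  0.13337615 -0.06121577] 0.059493267949909744
```

Call:
play_rows(
  increments=[
    [[255,-0.3,0,0,0],[255,-0.6,0,0,0],[255,-0.8,0,0,0],[255,-0.8,0,0,0],[255,-0.6,0,0,0],[255,-0.4,0,0,0],[255,0,0,0,0],[255,0,0,0,0],[255,0,0,0,0],[255,0,0,0,0],[255,0,0,0,0],[255,0,0,0,0]],
  ],
)

```text
time_s: 13.72
ee_pos: [0.4578, -0.0213, 0.1427]
eef_rot: [-1.943, 1.57, 2.997]
force: [0.4, -0.5, -2.1]
grip_width: 0.0598
```

```bash
python3 - <<'E'
from h import *
o,R,e=tool(); print(o['time_s'],e,o['force'],o['moment'],o['grip_width'])
im=ctrl.camera("scene");o=ctrl.get_obs(); print(o['time_s'],o['force'])
cv2.imwrite("pics/s8.png",cv2.resize(im[130:310,180:390,::-1],None,fx=3.3,fy=3.3))
E
```

```text
13.7167 [ 0.45780526 -0.02132682  0.1427056 ] [ 0.35153493 -0.53405829 -2.14639903] [-0.05008524  0.07195283  0.03419247] 0.05984780985132731
13.7667 [-0.06401442  0.4073678  -2.10251075]
```

View pics/s8.png

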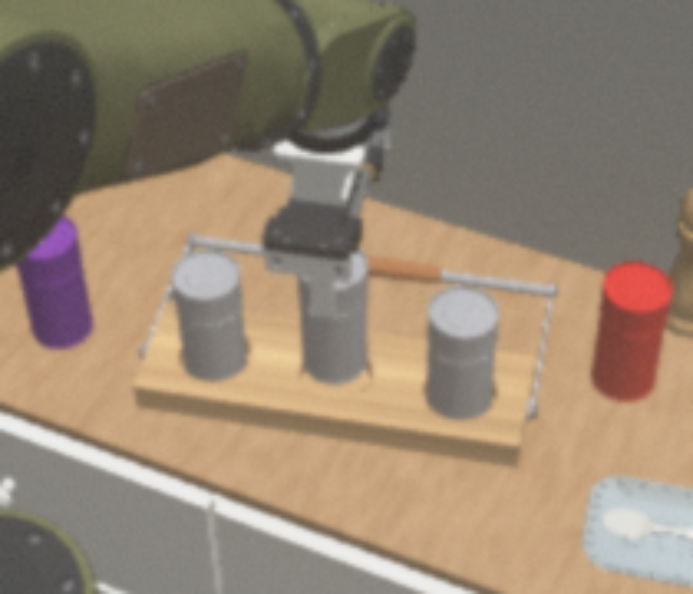

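The middle tin weighs about 2.1 N, against 4.2 N for the left one. Setting it back.

Call:
play_rows(
  increments=[
    [[255,0.4,0,0,0],[255,0.6,0,0,0],[255,0.6,0,0,0],[255,0.5,0,0,0],[255,0.4,0,0,0],[255,0.4,0,0,0],[255,0.3,0,0,0],[255,0.2,0,0,0],[255,0.07,0,0,0],[255,0.05,0,0,0],[255,0,0,0,0],[255,0,0,0,0]],
  ],
)

```text
time_s: 14.77
ee_pos: [0.458, -0.0214, 0.1081]
eef_rot: [1.02, 1.571, -0.323]
force: [-2.9, -0.7, 3.8]
grip_width: 0.0596
```

Call:
play_rows(
  increments=[
    [[100,0,0,0,0],[60,0,0,0,0],[0,0,0,0,0],[0,0,0,0,0],[0,0,0,0,0],[0,0,0,0,0],[0,-0.8,0,0,0],[0,-1.5,0,0,0],[0,-2,0,0,0],[0,-2,0,0,0],[0,-1,0,0,0],[0,-0.3,0,0,0]],
  ],
)

```text
time_s: 15.77
ee_pos: [0.4586, -0.0214, 0.1857]
eef_rot: [1.22, 1.568, -0.123]
force: [-0.6, -0.2, 0.1]
grip_width: 0.0939
```

Call:
play_rows(
  increments=[
    [[0,0,0,1,0],[0,0,0,2,0],[0,0,0,2.5,0],[0,0,0,2.5,0],[0,0,0,2,0],[0,0,0,1,0],[0,0,0,0,0],[0,0,0,0,0]],
  ],
)

```text
time_s: 16.43
ee_pos: [0.4823, -0.1284, 0.1829]
eef_rot: [-2.216, 1.569, 2.722]
force: [-1.0, 0.4, -0.3]
grip_width: 0.0939
```

```bash
python3 - <<'E'
from h import *
R=to(np.r_[C0+.0005*X-.1115*Y,.106])
im=ctrl.camera("scene")
cv2.imwrite("pics/s9.png",cv2.resize(im[130:310,180:390,::-1],None,fx=3.3,fy=3.3))
E
```

```text
tcp [ 0.4823 -0.1284  0.1829] tool-> [7.69 0.01 0.12]
turn [np.float64(-0.01), np.float64(179.99)] q6 -0.5601539693885156
```

View pics/s9.png

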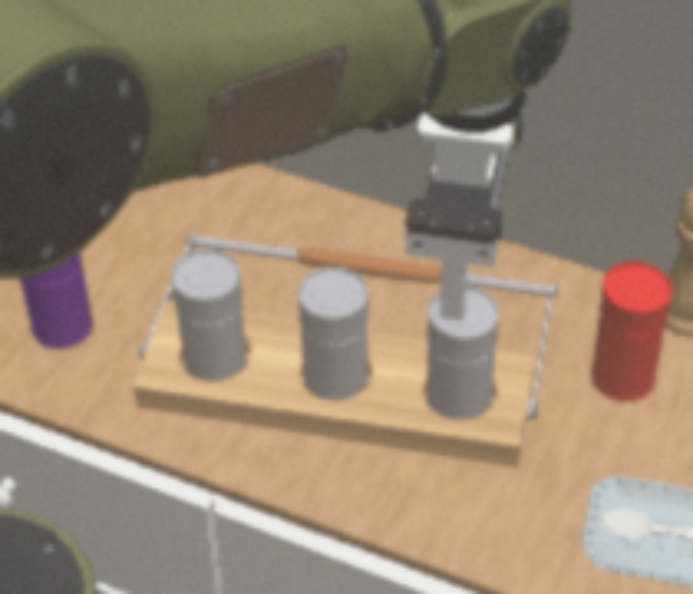

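Call:
play_rows(
  increments=[
    [[0,0.8,0,0.1,0],[0,1.5,0,0,0],[0,1.5,0,0,0],[0,1.5,0,0,0],[0,1.2,0,0,0],[0,0.7,0,0,0],[0,0.3,0,0,0],[0,0,0,0,0],[110,0,0,0,0],[110,0,0,0,0],[110,0,0,0,0],[255,0,0,0,0]],
  ],
)

```text
time_s: 17.48
ee_pos: [0.4831, -0.1295, 0.1092]
eef_rot: [0.982, 1.57, -0.361]
force: [-0.2, 0.5, -0.4]
grip_width: 0.0708
```

Call:
play_rows(
  increments=[
    [[255,0,0,0,0],[255,0,0,0,0],[255,0,0,0,0],[255,0,0,0,0],[255,0,0,0,0]],
  ],
)

```text
time_s: 17.9
ee_pos: [0.483, -0.1295, 0.1089]
eef_rot: [0.98, 1.571, -0.364]
force: [-1.3, -0.2, 2.7]
grip_width: 0.0596
```

Call:
play_rows(
  increments=[
    [[255,-0.3,0,0,0],[255,-0.6,0,0,0],[255,-0.8,0,0,0],[255,-0.8,0,0,0],[255,-0.6,0,0,0],[255,-0.4,0,0,0],[255,0,0,0,0],[255,0,0,0,0],[255,0,0,0,0],[255,0,0,0,0],[255,0,0,0,0],[255,0,0,0,0]],
  ],
)

```text
time_s: 18.9
ee_pos: [0.4828, -0.1295, 0.1435]
eef_rot: [-2.126, 1.57, 2.814]
force: [-0.2, -0.3, -2.3]
grip_width: 0.0594
```

```bash
python3 - <<'E'
from h import *
o,R,e=tool(); print(o['time_s'],e,o['force'],o['moment'],o['grip_width'])
im=ctrl.camera("scene");o=ctrl.get_obs(); print(o['time_s'],o['force'])
cv2.imwrite("pics/s10.png",cv2.resize(im[130:310,180:390,::-1],None,fx=3.3,fy=3.3))
E
```

```text
18.9 [ 0.4828397  -0.12946812  0.14352725] [-0.17886559 -0.32083796 -2.34287092] [-0.07845449  0.06920265  0.01431187] 0.0593581437230182
18.95 [ 0.14048923 -0.31046592 -1.2621753 ]
```

View pics/s10.png

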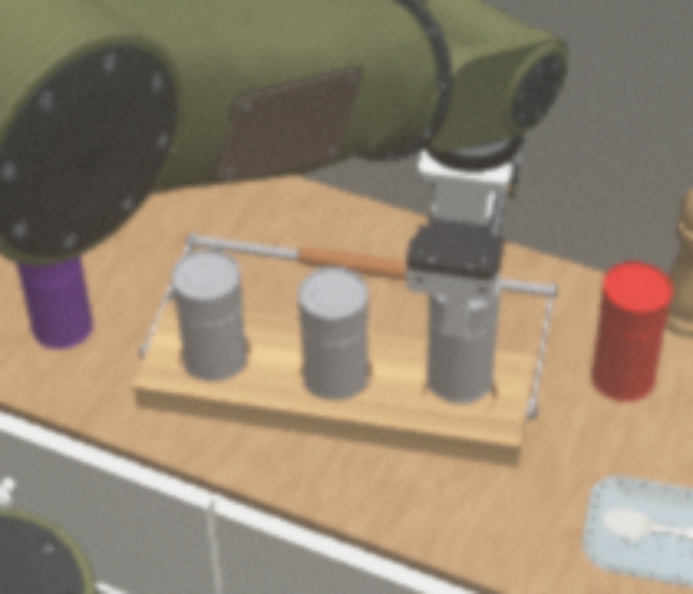

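The right tin weighs about 2 N, so the left one (4.2 N) is clearly the heaviest. I'll set this one back and return to the left.

Call:
play_rows(
  increments=[
    [[255,0.4,0,0,0],[255,0.6,0,0,0],[255,0.6,0,0,0],[255,0.5,0,0,0],[255,0.4,0,0,0],[255,0.4,0,0,0],[255,0.3,0,0,0],[255,0.2,0,0,0],[255,0.07,0,0,0],[255,0.05,0,0,0],[255,0,0,0,0],[255,0,0,0,0]],
  ],
)

```text
time_s: 19.95
ee_pos: [0.483, -0.1296, 0.1089]
eef_rot: [0.726, 1.57, -0.618]
force: [-3.3, -0.9, 4.2]
grip_width: 0.0593
```

Call:
play_rows(
  increments=[
    [[100,0,0,0,0],[60,0,0,0,0],[0,0,0,0,0],[0,0,0,0,0],[0,0,0,0,0],[0,0,0,0,0],[0,-0.8,0,0,0],[0,-1.5,0,0,0],[0,-2,0,0,0],[0,-2,0,0,0],[0,-1,0,0,0],[0,-0.3,0,0,0]],
  ],
)

```text
time_s: 20.95
ee_pos: [0.4835, -0.1297, 0.1865]
eef_rot: [1.008, 1.568, -0.336]
force: [-0.5, -0.2, 0.4]
grip_width: 0.094
```

Call:
play_rows(
  increments=[
    [[0,0,0,-1.2,0],[0,0,0,-2.2,0],[0,0,0,-2.6,0],[0,0,0,-2.6,0],[0,0,0,-2.6,0],[0,0,0,-2.6,0],[0,0,0,-2.6,0],[0,0,0,-2.6,0],[0,0,0,-2,0],[0,0,0,-1.1,0],[0,0,0,0,0],[0,0,0,0,0]],
  ],
)

```text
time_s: 21.95
ee_pos: [0.4329, 0.0859, 0.184]
eef_rot: [-1.497, 1.57, -2.839]
force: [-0.7, 0.4, 0.9]
grip_width: 0.0941
```

```bash
python3 - <<'E'
from h import *
R=to([.4326,.0868,.106])
im=ctrl.camera("scene")
cv2.imwrite("pics/s11.png",cv2.resize(im[130:310,180:390,::-1],None,fx=3.3,fy=3.3))
E
```

```text
tcp [0.4329 0.0859 0.184 ] tool-> [ 7.8  0.  -0.1]
turn [np.float64(0.1), np.float64(-179.9)] q6 -0.11534444829968361
```

View pics/s11.png

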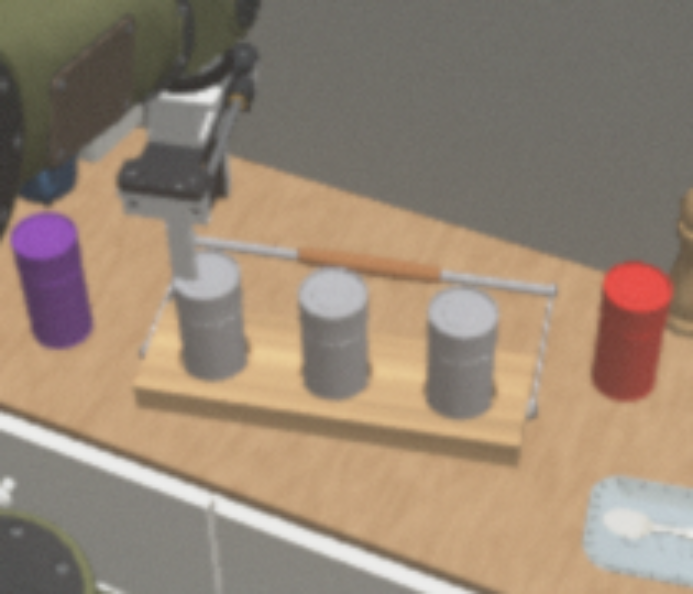

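Everything is in place. Now for the final grasp and lift.

Call:
play_rows(
  increments=[
    [[0,0.8,0,-0.1,0],[0,1.5,0,0,0],[0,1.5,0,0,0],[0,1.5,0,0,0],[0,1.2,0,0,0],[0,0.8,0,0,0],[0,0.3,0,0,0],[0,0,0,0,0],[110,0,0,0,0],[110,0,0,0,0],[110,0,0,0,0],[255,0,0,0,0]],
  ],
)

```text
time_s: 23.0
ee_pos: [0.4331, 0.0868, 0.109]
eef_rot: [1.469, 1.57, 0.125]
force: [0.2, -0.1, 0.3]
grip_width: 0.071
```

Call:
play_rows(
  increments=[
    [[255,0,0,0,0],[255,0,0,0,0],[255,0,0,0,0],[255,0,0,0,0],[255,0,0,0,0],[255,0,0,0,0]],
  ],
)

```text
time_s: 23.5
ee_pos: [0.433, 0.0868, 0.1087]
eef_rot: [1.396, 1.571, 0.053]
force: [-1.8, -1.4, 4.7]
grip_width: 0.0599
```

Call:
play_rows(
  increments=[
    [[255,-0.3,0,0,0],[255,-0.7,0,0,0],[255,-1,0,0,0],[255,-1.3,0,0,0],[255,-1.5,0,0,0],[255,-1.5,0,0,0],[255,-1.5,0,0,0],[255,-1.5,0,0,0],[255,-1.5,0,0,0],[255,-1.5,0,0,0],[255,-1.5,0,0,0],[255,-1.3,0,0,0]],
  ],
)

```text
time_s: 24.5
ee_pos: [0.4328, 0.0868, 0.2613]
eef_rot: [1.464, 1.57, 0.12]
force: [-0.4, -0.3, -5.3]
grip_width: 0.0599
```

Call:
play_rows(
  increments=[
    [[255,-1,0,0,0],[255,-0.6,0,0,0],[255,-0.3,0,0,0],[255,0,0,0,0],[255,0,0,0,0],[255,0,0,0,0],[255,0,0,0,0],[255,0,0,0,0],[255,0,0,0,0],[255,0,0,0,0],[255,0,0,0,0],[255,0,0,0,0]],
  ],
)

```text
time_s: 25.5
ee_pos: [0.4329, 0.0868, 0.2785]
eef_rot: [-1.56, 1.571, -2.904]
force: [-0.3, 0.0, -4.3]
grip_width: 0.0594
```

```bash
python3 - <<'E'
from h import *
o,R,e=tool(); print(o['time_s'],e,o['force'],o['moment'],o['grip_width'],abs(o['joint_vel']).max())
im=ctrl.camera("scene")
cv2.imwrite("pics/s12.png",cv2.resize(im[90:310,180:390,::-1],None,fx=2.7,fy=2.7))
im=ctrl.camera("top"); cv2.imwrite("pics/t12.png",cv2.resize(im[140:310,90:440,::-1],None,fx=2.2,fy=2.2))
E
```

```text
25.5 [0.43288568 0.08680965 0.27851198] [-0.29202258  0.02955003 -4.25777399] [-0.04979407 -0.04102354 -0.00307679] 0.059369310759851385 0.0017805337744001585
```

View pics/s12.png

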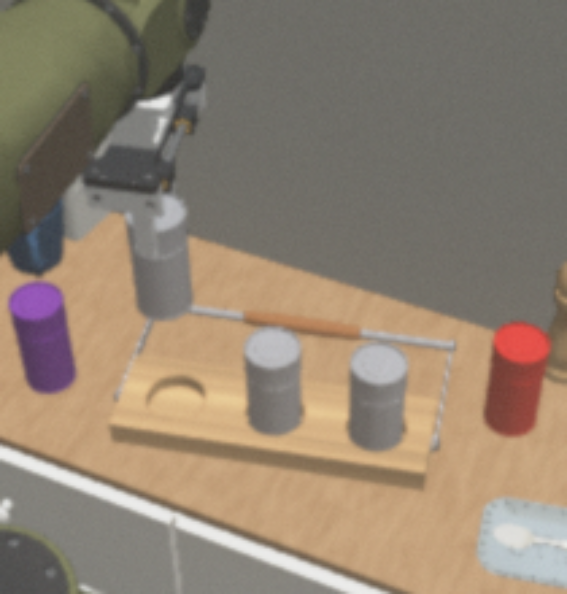

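View pics/t12.png

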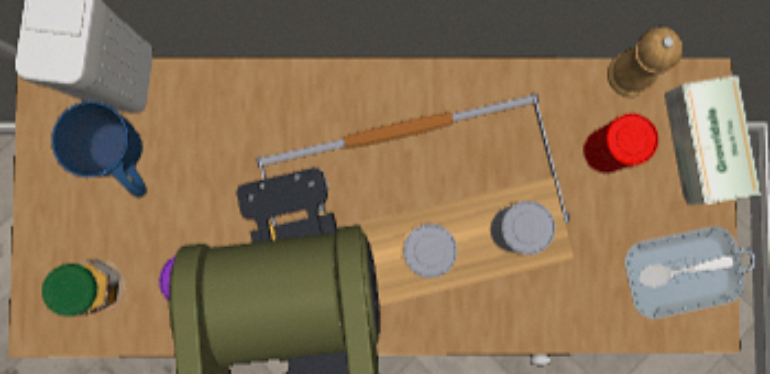

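```bash
python3 -c "
from station import ctrl
print(ctrl.hand_in()); print(ctrl.get_obs()['time_s'])"
```

```text
the job is handed in; nothing more can be done
None
the job is handed in; nothing more can be done
```

The fullest tin is the one from the left well. The arm is holding it upright and still, its base at about 184 mm, well above the 139 mm lids of the other two. I handed the job in at about 25.6 s of the 69 s allowed; no verdict was reported.

- **Handle:** I folded it away from the robot. The top picture put its grip 155 mm out from the carrier's middle, which means it lies right down.
- **Weights:** lifted in order from left to right, the tins pulled about 4.2 N, 2.1 N and 2 N. The right tin's two readings disagreed (2.3 and 1.3 N), but both are far below the left tin.
- **Setting back:** each tin was lowered until its well took the weight, then released. In the last pictures the middle and right tins stand fully down in their own wells.
- **Last checks:** the held tin still reads about 4.3 N at a 59 mm grip, and the joints were practically still. The mug, jar, tea carton and pepper mill show no sign of having moved, and no check failed.

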